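# Replace the worn keyed shafts in a gearbox

### The job

Service the gearbox on the bench: pull every worn shaft (the short round-headed ones) out of its gear and put it in the grey scrap tray, and fit the three new shafts from the wooden rack through the free gears, one each, turned so that the key enters the keyway, until the collar sits flush on the gear. Leave the good flat-headed shaft that is already fitted, and the other things on the bench, as they are.

Things in the scene. Friction and masses are not known exactly. Their poses are not given: they have to be found in the camera images.
- casing: Grey painted gearbox casing, 220 x 220 x 40 mm, fixed to the bench; origin at the centre of its underside. Four gears stand 15 mm proud of its top, on a 100 mm square grid.
- gear1: Steel spur gear, 84 mm over the teeth, fixed in the casing (it does not turn), with a keyed bore. Origin: centre of the bore's mouth in the gear's top face, 55 mm above the bench; z up, x towards the keyway. A seated shaft has the same origin and axes as its gear, its collar on the gear's top face. May hold worn1.
- gear2: Like gear1; may hold worn2. Every gear's bore: 20 mm across (eight-sided), 15 mm deep, with open space below it deeper than a shank is long; keyway 8 mm wide, reaching 15 mm from the axis.
- gear3: Like gear1; may hold worn3.
- gear4: Like gear1; holds the sound shaft.
- new1: New bright steel keyed shaft, 78 mm tall, 0.2 kg, hanging upright by its collar in a rack hole turned differently each time. Origin: on the axis at the collar's underside; z up, x towards the key. Collar 34 mm across, z 0 to 6. Head above it: rectangular, 28 mm (x) by 22 mm (y), z 6 to 38, gripped across the 22 mm flats.
- new2: New shaft like new1. All shafts: below the collar a round 18 mm shank 40 mm long with a tapered nose, and one key 6 mm wide, reaching 13.5 mm from the axis, from the collar down to z = -30, its last 3 mm narrowed to 3 mm (the nose below it is plain round). A lug on the collar, 8 mm wide and reaching 24 mm from the axis, stands straight above the key.
- new3: New shaft like new1.
- worn1: Worn dark steel shaft with shank, key, collar and lug as the new ones, but a shorter ROUND head 22 mm across, z 6 to 32. Origin and axes as new1. Starts fully seated in a gear, comes straight up with little force (clear after 40 mm). Two or three worn shafts are present, absent ones are None.
- worn2: Worn shaft like worn1.
- worn3: Worn shaft like worn1.
- sound: A good shaft, in shape just like new1, already fitted in one gear at the start: to be left as it is.
- rack: Fixed wooden shaft rack, 175 x 175 x 55 mm, with four 30 mm square through holes on a 90 mm grid (one of them empty); origin at the centre of its underside. Left or right of the casing, tray on the other side.
- tray: Loose open grey plastic scrap tray, 200 mm (x) by 165 mm (y), 45 mm high, walls and floor 4 mm; origin at the centre of its underside. It may get knocked aside.
- coupling: Loose grey pipe coupling, 56 mm across, 50 mm high, between robot and casing. Origin under its centre. Not part of the job.
- tape: Roll of black tape, 90 mm across, lying flat. Not part of the job.
- tin: Tin, 66 mm across, 85 mm high. Not part of the job.
- wrench: Wrench lying on the bench. Not part of the job.
- driver: Screwdriver lying on the bench. Not part of the job.
- jar: White plastic jar, 60 mm across, 80 mm tall, between robot and casing. Not part of the job.

How it is judged (in metres and radians):
At the end, for the whole second after the job is handed in: Each new shaft stands in a gear: within 4 mm of its axis, collar within 3 mm of the gear's face, upright and at rest. Each worn shaft is inside the tray walls, origin under 75 mm above the tray's underside. The good shaft is still seated in its gear and the tray level (((horizontal distance between new1 and gear1 below 0.004 m and z of new1 in the frame of gear1 between -0.004 and 0.003 m) or (horizontal distance between new1 and gear2 below 0.004 m and z of new1 in the frame of gear2 between -0.004 and 0.003 m) or (horizontal distance between new1 and gear3 below 0.004 m and z of new1 in the frame of gear3 between -0.004 and 0.003 m) or (horizontal distance between new1 and gear4 below 0.004 m and z of new1 in the frame of gear4 between -0.004 and 0.003 m)) and angle between each of new1, new2, new3's own z axis and vertical below 0.08 rad and linear speed of each of new1, new2, new3 below 0.03 m/s and angular speed of each of new1, new2, new3 below 0.3 rad/s and ((horizontal distance between new2 and gear1 below 0.004 m and z of new2 in the frame of gear1 between -0.004 and 0.003 m) or (horizontal distance between new2 and gear2 below 0.004 m and z of new2 in the frame of gear2 between -0.004 and 0.003 m) or (horizontal distance between new2 and gear3 below 0.004 m and z of new2 in the frame of gear3 between -0.004 and 0.003 m) or (horizontal distance between new2 and gear4 below 0.004 m and z of new2 in the frame of gear4 between -0.004 and 0.003 m)) and ((horizontal distance between new3 and gear1 below 0.004 m and z of new3 in the frame of gear1 between -0.004 and 0.003 m) or (horizontal distance between new3 and gear2 below 0.004 m and z of new3 in the frame of gear2 between -0.004 and 0.003 m) or (horizontal distance between new3 and gear3 below 0.004 m and z of new3 in the frame of gear3 between -0.004 and 0.003 m) or (horizontal distance between new3 and gear4 below 0.004 m and z of new3 in the frame of gear4 between -0.004 and 0.003 m)) and x of worn1 in the frame of tray between -0.1 and 0.1 m and y of worn1 in the frame of tray between -0.0825 and 0.0825 m and z of worn1 in the frame of tray between 0 and 0.075 m and x of worn2 in the frame of tray between -0.1 and 0.1 m and y of worn2 in the frame of tray between -0.0825 and 0.0825 m and z of worn2 in the frame of tray between 0 and 0.075 m and x of worn3 in the frame of tray between -0.1 and 0.1 m and y of worn3 in the frame of tray between -0.0825 and 0.0825 m and z of worn3 in the frame of tray between 0 and 0.075 m and horizontal distance between sound and gear4 below 0.004 m and z of sound in the frame of gear4 between -0.004 and 0.003 m and angle between tray's own z axis and vertical below 0.2 rad); the robot touches nothing.
It fails at once if the good shaft is pulled up out of its seat by more than 12 mm (distance of sound from where it was at the start of the episode above 0.012 m).
It fails at once if another thing on the bench is moved more than 40 mm (distance of any of coupling, tape, tin, wrench, driver, jar from where it was at the start of the episode above 0.04 m).
Of worn1, worn2, worn3 only 2 to 3 are there at a start; the rules pass over those that are not, and their reading is None.
At some moment in a run one of tray may be knocked a few centimetres aside while the robot is not near it.
It also fails if it takes over 208 s, if anything falls off the work surface, if the arm or the gripper's body presses on something with over 40 N, if the wrist force passes 120 N, or if a joint passes its speed limit or range.

### The arm

A 6-joint arm with a two-finger parallel gripper is mounted at the origin on the work surface. World frame = base frame: x ahead of the robot, y to its left, z up, the work surface at z = 0. Lengths are in m, angles in degrees, forces in N, time in s.
With the tool pointing down it reaches from about 0.375 to 0.9 m from the base axis. Payload 3.1 kg.
Tool frame: the origin (TCP) lies on the centre line of the jaws, within the pads' length; the fingertips stand 25 mm ahead of it and the grasp point (between the pads) lies 6 mm ahead of it; z points along the fingers, y is the line along which they close (so a half turn about z gives the same grasp; the last joint's range is limited). The gripper opens to 87 mm and grips with 3 to 60 N. Pads are 19 mm wide; open, the fingers measure 117 mm over their backs; the gripper's body (75 mm by 190 mm) begins 51 mm behind the grasp point.
Start: joints at [-10.227, 30.224, 82.088, -0, 67.689, -10.227], TCP at [0.625, 0, 0.248] pointing down, gripper open.
Joint ranges: [-176.69, 176.69], [-43.24, 126.21], [12.49, 139.97], [-82, 262], [0, 151.66], [-163.58, 163.58]. Speed limits (degrees/s): [159.86, 159.86, 180, 180, 180, 180].

### API

Orientations are given as a 3x3 rotation matrix whose columns are the frame's x, y, z axes.
In Python, from rig import bot, cams, models gives the robot as it stands. The module is installed in compiled form; this text tells all that it offers.
- The arm moves only by the shell command python3 -m handwheel 'ROWS' [OPENING]. ROWS is JSON, a list of rows, each a list of 6 numbers: the shift along the world's x, y, z each as a share of 1 m, from -1 to 1, then the turn, a rotation vector about the world's x, y, z each as a share of 2 rad, from -1 to 1. In form: [[dx, dy, dz, wx, wy, wz], ...]. A call has exactly 8 rows; each row is the pose to reach, as a shift and turn from the pose commanded when the call began; what a row does not reach only later rows make up. A row lasts 1/12 s, in which the tool goes at most 41.7 mm and 7.16 degrees, less where a joint would pass 70% of its speed; a pose out of reach is approached as far as the arm can. A call with a number of a shift or a turn outside -1 to 1 is refused whole. A call with a gripper value outside its range is refused whole. OPENING is the opening, from -1 (shut) to 1 (fully open), so that 0 is half open, set as the call begins (- or left out, the last holds). The fingers move at their own pace and stop on an object; the grip force is fixed at half the most. Time passes only in rows, so rows that repeat a pose let the fingers close, or fill a call up. It gives the time, the measured TCP pose, the force, the opening and the grip force at its end, in the units of the state.
- bot.read_state(): the state, without advancing time (a new reading comes with each control period).
- cams.capture(name): name is "scene" or "side" or "wrist"; returns (picture, depth): 420x560x3 uint8, blue, green, red; 420x560 float32, m along the optical axis (not along the pixel's ray), 0 where there is no reading.
- cams.calibration(name): a dict with "mtx" (3x3 intrinsics, pixels), "R" (3x3) and "t" (3): a world point X has camera coordinates R X + t; the wrist camera has in their place "tool_from_camera" (4x4, takes a point from camera to tool coordinates, whose origin is the TCP and whose axes are the flange's). Camera axes: x right, y down, z forward; pixel columns grow to the right and rows downward; lengths in m; the calibration is good to about 2 mm. A picture is of the moment at which its call begins: read the wrist's pose just before it. calibration takes no time and is no camera call.
- bot.hand_in(): hands the job in; it is judged then, once.
Trained networks look in the newest picture that a camera, given by its name, has taken for a name from the list of things; names that differ only in an ending like _2 or _b are one class to them, and where a whole thing is asked for, a point or a joint stands for the part that bears it (a point fixed in the world has none). Each returns a list of dicts, best first, with "conf" (0 to 1); they miss things now and then, are a little off and sometimes report something else, mostly with a low value. They report only what shows in the picture. A call takes as long as a camera call.
- models.spot_in(query, camera): "position" ([column, row] in pixels, amid what is visible of it).
- models.tip_of(query, camera): "position" ([column, row] in pixels: a listed point, or the origin of a listed thing).
The state is a dict: "time_s": time; "joint_positions": joint angles; "qvel": joint speeds; "tau": joint torques, N m; "position": TCP position; "tcp_rot": TCP orientation; "force": force on the tool from outside, world axes, zero at the start; "moment": the same for the moment, N m; "opening": opening from 0.0 (shut) to 1.0 (fully open); "grasp_force": force on a finger pad.
Only numpy, scipy, OpenCV 4.12 (cv2) and the standard library are available. Lean on these libraries where they do the work, as an engineer would, in place of code of your own. Each camera call takes 0.05 s, during which the arm holds its last target. There are 200 camera calls.

## Working session

There is one attempt and no reset: what is moved stays moved. The work goes in short steps, Python scripts to look and compute and a shell command to move; the robot and the scene stay as the last step left them, time stands still between calls to the robot, and variables do not carry over. Pictures are saved under pics/ and viewed, at most 14 in all, crops included, and the job is handed in when it is done.

```bash
mkdir -p pics
cat > h.py <<'E'
import numpy as np, cv2
from rig import bot, cams, models
def grab(n,save=None):
    s=bot.read_state(); p,d=cams.capture(n); c=cams.calibration(n)
    K=np.array(c["mtx"])
    if n=="wrist":
        T=np.eye(4);T[:3,:3]=np.array(s["tcp_rot"]).reshape(3,3);T[:3,3]=s["position"]
        M=T@np.array(c["tool_from_camera"])
    else:
        A=np.eye(4);A[:3,:3]=c["R"];A[:3,3]=np.ravel(c["t"]);M=np.linalg.inv(A)
    if save: cv2.imwrite("pics/"+save,p)
    return p,d,K,M
def cloud(d,K,M):
    v,u=np.mgrid[:d.shape[0],:d.shape[1]]
    P=np.stack([(u-K[0,2])/K[0,0]*d,(v-K[1,2])/K[1,1]*d,d],-1)
    W=P@M[:3,:3].T+M[:3,3]; W[d<=0]=np.nan
    return W
def atz(px,z,K,M):
    r=M[:3,:3]@np.linalg.solve(K,[px[0],px[1],1]); o=M[:3,3]
    return o+r*(z-o[2])/r[2]
def topview(p,W,z0,x,y,res,zmin=None):
    "image in world xy of plane z0 not needed; splat cloud points: rows x down->far, cols y"
    pass
E
python3 - <<'E'
from h import *
for n in ("scene","side","wrist"):
    p,d,K,M=grab(n,n+"0.png"); print(n,M[:3,3].round(3),M[:3,2].round(2),K[0,0].round(0),(d>0).mean())
    W=cloud(d,K,M); np.save("/tmp/"+n,W)
s=bot.read_state();print(s["time_s"],s["opening"],s["tcp_rot"])
print(cams.calibration("wrist")["tool_from_camera"])
a=cv2.imread("pics/scene0.png");b=cv2.imread("pics/side0.png")
E
```

```text
scene [1.371 0.358 1.159] [-0.56 -0.25 -0.79] 449.0 0.995969387755102
side [-0.011 -0.937  1.362] [ 0.35  0.55 -0.75] 534.0 0.9818282312925171
wrist [0.624 0.069 0.384] [-0.   -0.25 -0.97] 343.0 0.9959523809523809
0.15 1.0020656178147598 [[-2.35533020e-06  9.99998742e-01 -1.58646524e-03]
 [ 9.99999962e-01  2.79126954e-06  2.74784413e-04]
 [ 2.74788495e-04 -1.58646453e-03 -9.99998704e-01]]
[[ 5.22282737e-05 -9.67376064e-01 -2.53344723e-01  6.91731152e-02]
 [ 9.99999909e-01  1.57875017e-04 -3.96677863e-04 -1.76136196e-04]
 [ 4.23733472e-04 -2.53344679e-01  9.67375984e-01 -1.37745945e-01]
 [ 0.00000000e+00  0.00000000e+00  0.00000000e+00  1.00000000e+00]]
```

View pics/scene0.png

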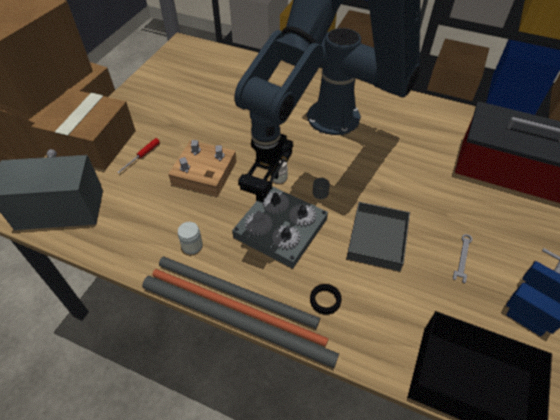

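View pics/side0.png

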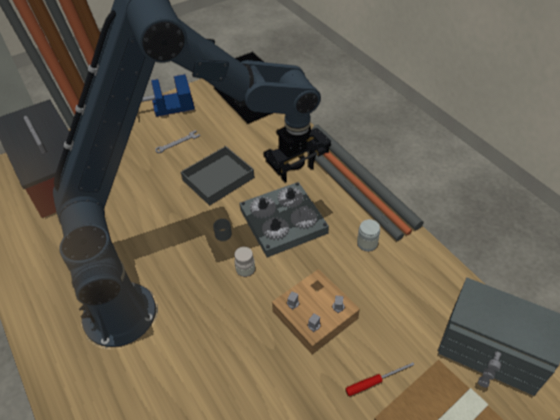

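View pics/wrist0.png

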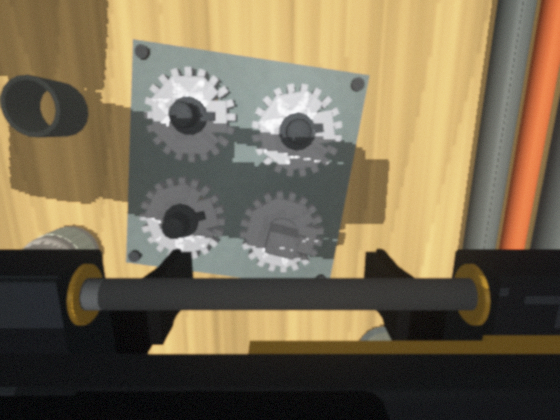

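Wrist view: worn round heads at (185,115), (297,130) and (180,220); the sound shaft's flat head is at (285,235). The rack is on the −y side with its empty hole at (317,286) in the side view. The tray is on the +y side.

```bash
cat >> h.py <<'E'
def blobs(W,m,minn=20):
    n,l,st,c=cv2.connectedComponentsWithStats(m.astype(np.uint8))
    out=[]
    for i in range(1,n):
        if st[i,4]>=minn:
            q=W[l==i]; r=cv2.minAreaRect((q[:,:2]*1000).astype(np.float32))
            out.append((st[i,4],c[i].round(0),np.nanmedian(q,0).round(4),np.round(r[0],1),np.round(r[1],1),round(r[2],1)))
    return out
E
python3 - <<'E'
from h import *
for n in ("wrist","side","scene"):
    W=np.load("/tmp/"+n+".npy"); x,y,z=W[...,0],W[...,1],W[...,2]
    print(n)
    roi=(x>.35)&(x<.9)&(abs(y)<.45)
    for lo,hi,nm in((.08,.1,"heads"),(.034,.046,"casing/tray"),(.05,.06,"gear/rack")):
        print(nm)
        for b in blobs(W,roi&(z>lo)&(z<hi),60 if lo<.08 else 12): print(*b)
E
```

```text
wrist
heads
558 [181. 114.] [0.5435 0.0812 0.0871] [542.8  81.1] [20.9 20.9] 72.8
514 [299. 131.] [0.6412 0.0675 0.0871] [641.1  67.4] [20.4 20.9] 46.0
453 [174. 227.] [ 0.5296 -0.0163  0.0871] [529.  -17.1] [20.2 21.2] 84.2
838 [282. 243.] [ 0.6273 -0.0292  0.0933] [627.3 -31.4] [22.2 28. ] 74.7
casing/tray
26576 [241. 155.] [0.5857 0.0374 0.0406] [584.5  24.7] [220.6 221.1] 82.0
412 [ 61. 108.] [0.4181 0.0879 0.0402] [411.5  87.5] [53.3 21.2] 82.6
471 [ 19. 104.] [0.3742 0.0921 0.0401] [380.7  90.7] [45.4 23.4] 85.7
240 [ 63. 239.] [ 0.3998 -0.0427  0.0397] [391.9 -43.6] [ 9.9 43.6] 71.8
gear/rack
4579 [189. 114.] [0.5427 0.0833 0.0553] [542.3  81.3] [83.6 83.2] 23.2
660 [ 29. 105.] [0.3924 0.0915 0.0507] [394.   89.6] [54.8 53.9] 0.0
4355 [296. 130.] [0.639  0.0691 0.0553] [641.3  67.3] [82.8 83.3] 51.7
3567 [183. 216.] [ 0.5313 -0.011   0.0553] [528.4 -16.5] [81.5 84.1] 80.0
3349 [281. 229.] [ 0.6256 -0.024   0.0552] [627.3 -31.6] [83.6 83.3] 84.8
273 [ 47. 244.] [ 0.3902 -0.0432  0.0543] [384.6 -43.6] [10.  42.6] 88.3
side
heads
31 [290. 191.] [0.6385 0.0634 0.0871] [639.   63.8
[... 1991 characters left out ...]
66.2] [22.6 17.8] 22.8
casing/tray
173 [205. 178.] [ 0.5517 -0.2645  0.0399] [ 510.  -272.2] [124.  244.4] 50.4
2089 [281. 227.] [0.5989 0.03   0.0388] [586.   23.7] [223.1 225.7] 82.1
101 [375. 207.] [0.4097 0.2785 0.0406] [409.2 278.4] [ 38.  122.5] 25.7
232 [382. 252.] [0.5933 0.3626 0.0414] [522.9 323. ] [163.  165.3] 8.1
gear/rack
1482 [203. 164.] [ 0.4758 -0.3149  0.0539] [ 471.4 -319.6] [179.2 177.7] 6.0
257 [276. 202.] [ 0.5378 -0.0138  0.0536] [528.9 -15. ] [76.4 82.1] 88.7
287 [302. 215.] [0.5507 0.0847 0.0537] [543.1  80.1] [82.4 78.5] 20.4
273 [259. 224.] [ 0.637  -0.0232  0.0532] [629.9 -32.7] [80.8 79.6] 86.5
318 [286. 237.] [0.6493 0.0723 0.0539] [642.9  67.7] [81.7 78.5] 11.0
```

```bash
cat >> h.py <<'E'
def lug(W,c,ztop,r0=.0185,r1=.0245):
    "lug direction about axis c (m), ztop = height of collar top"
    dx,dy=W[...,0]-c[0],W[...,1]-c[1]; r=np.hypot(dx,dy)
    m=(r>r0)&(r<r1)&(abs(W[...,2]-ztop)<.0028)
    a=np.arctan2(dy[m],dx[m])
    # densest direction
    b=np.radians(np.arange(0,360,2)); k=[(np.cos(a-t)>.97).sum() for t in b]; t=b[int(np.argmax(k))]
    s=np.cos(a-t)>.93; v=np.arctan2(np.sin(a[s]).sum(),np.cos(a[s]).sum())
    return round(float(np.degrees(v)),1),int(s.sum()),int(m.sum())
E
python3 - <<'E'
from h import *
W=np.load("/tmp/wrist.npy")
for c in((.5424,.0812),(.6412,.0674),(.5286,-.0168),(.6273,-.0315)): print(c,lug(W,c,.061))
W=np.load("/tmp/scene.npy")
for w in("scene","side"):
  W=np.load(f"/tmp/{w}.npy")
  for c in((.422,-.278),(.429,-.368),(.5195,-.3595)): print(c,lug(W,c,.061,.018,.026))
  z=W[...,2];m=(z>.03)&(z<.048)&(W[...,1]>.2)&(W[...,1]<.45)&(W[...,0]>.35)&(W[...,0]<.65);q=W[m]
  print(np.round(q.min(0),3),np.round(q.max(0),3),cv2.minAreaRect((q[:,:2]*1000).astype(np.float32)))
E
```

```text
(0.5424, 0.0812) (-2.0, 55, 56)
(0.6412, 0.0674) (8.7, 57, 57)
(0.5286, -0.0168) (12.4, 54, 54)
(0.6273, -0.0315) (-14.7, 49, 49)
(0.422, -0.278) (44.3, 2, 7)
(0.429, -0.368) (59.0, 2, 5)
(0.5195, -0.3595) (47.2, 2, 7)
[0.393 0.226 0.03 ] [0.613 0.415 0.048] ((501.76043701171875, 320.09478759765625), (205.51759338378906, 165.28123474121094), 8.032693862915039)
(0.422, -0.278) (-154.8, 4, 12)
(0.429, -0.368) (-155.0, 5, 13)
(0.5195, -0.3595) (115.3, 3, 8)
[0.392 0.22  0.03 ] [0.614 0.418 0.048] ((501.5823059082031, 318.9393310546875), (207.01451110839844, 175.6502685546875), 8.1751127243042)
```

```bash
python3 -m handwheel '[[-0.04,0.04,0,0,0,0],[-0.0825,0.081,0,0,0,0],[-0.0825,0.081,0,0,0,0],[-0.0825,0.081,-0.03,0,0,0],[-0.0825,0.081,-0.06,0,0,0],[-0.0825,0.081,-0.09,0,0,0],[-0.0825,0.081,-0.11,0,0,0],[-0.0825,0.081,-0.11,0,0,0]]' 0
python3 -m handwheel '[[0,0,-0.025,0,0,0],[0,0,-0.045,0,0,0],[0,0,-0.048,0,0,0],[0,0,-0.048,0,0,0],[0,0,-0.048,0,0,0],[0,0,-0.048,0,0,0],[0,0,-0.048,0,0,0],[0,0,-0.048,0,0,0]]'
python3 -m handwheel '[[0,0,0,0,0,0],[0,0,0,0,0,0],[0,0,0,0,0,0],[0,0,0,0,0,0],[0,0,0,0,0,0],[0,0,0,0,0,0],[0,0,0,0,0,0],[0,0,0,0,0,0]]' -1
```

```text
time_s: 0.82
position: [0.5392, 0.0812, 0.1336]
tcp_rot: [[-0.0, 1.0, -0.009], [1.0, 0.0, 0.0], [0.0, -0.009, -1.0]]
force: [-0.8, -0.6, -0.0]
opening: 0.528
grasp_force: 0.0
time_s: 1.48
position: [0.5432, 0.081, 0.0907]
tcp_rot: [[-0.0, 1.0, 0.002], [1.0, 0.0, -0.0], [-0.0, 0.002, -1.0]]
force: [0.1, -0.4, -0.0]
opening: 0.501
grasp_force: 0.0
time_s: 2.15
position: [0.5424, 0.0811, 0.0896]
tcp_rot: [[-0.0, 1.0, -0.0], [1.0, 0.0, 0.0], [0.0, -0.0, -1.0]]
force: [-0.3, 0.8, 2.7]
opening: 0.243
grasp_force: 30.0
```

```bash
python3 -m handwheel '[[0,0,0.02,0,0,0],[0,0,0.05,0,0,0],[0,0,0.075,0,0,0],[-0.01,0.03,0.075,0,0,0],[-0.025,0.07,0.075,0,0,0],[-0.04,0.11,0.075,0,0,0],[-0.055,0.15,0.075,0,0,0],[-0.07,0.19,0.075,0,0,0]]'
python3 -c "
from h import *
p,d,K,M=grab('scene');W=cloud(d,K,M);z=W[...,2];m=(z>.03)&(z<.048)&(W[...,1]>.2)&(W[...,1]<.45)&(W[...,0]>.35)&(W[...,0]<.65);q=W[m]
print(cv2.minAreaRect((q[:,:2]*1000).astype(np.float32)), bot.read_state()['opening'])"
```

```text
time_s: 2.82
position: [0.4727, 0.2684, 0.1642]
tcp_rot: [[0.001, 1.0, -0.001], [1.0, -0.001, -0.0], [-0.0, -0.001, -1.0]]
force: [-0.1, -0.5, -1.7]
opening: 0.242
grasp_force: 30.0
((501.3456115722656, 319.6861267089844), (209.26605224609375, 165.23745727539062), 8.286933898925781) 0.24362859661040762
```

```bash
python3 -m handwheel '[[-0.012,0.04,0,0,0,0],[-0.012,0.048,-0.01,0,0,0],[-0.012,0.048,-0.04,0,0,0],[-0.012,0.048,-0.06,0,0,0],[-0.012,0.048,-0.075,0,0,0],[-0.012,0.048,-0.08,0,0,0],[-0.012,0.048,-0.08,0,0,0],[-0.012,0.048,-0.08,0,0,0]]'
python3 -m handwheel '[[0,0,0,0,0,0],[0,0,0,0,0,0],[0,0,0,0,0,0],[0,0,0.02,0,0,0],[0,0,0.06,0,0,0],[0.01,-0.01,0.09,0,0,0],[0.03,-0.04,0.1,0,0,0],[0.05,-0.08,0.1,0,0,0]]' 0
```

```text
time_s: 3.53
position: [0.4622, 0.3149, 0.0845]
tcp_rot: [[0.0, 1.0, -0.0], [1.0, -0.0, -0.0], [-0.0, -0.0, -1.0]]
force: [-0.4, -1.1, -1.6]
opening: 0.243
grasp_force: 30.0
time_s: 4.2
position: [0.5136, 0.2396, 0.1895]
tcp_rot: [[-0.004, 1.0, 0.011], [1.0, 0.004, 0.003], [0.003, 0.011, -1.0]]
force: [0.6, 0.1, -0.3]
opening: 0.5
grasp_force: 0.0
```

```bash
python3 -m handwheel '[[0.025,-0.03,0,0,0,0],[0.05,-0.06,0,0,0,0],[0.075,-0.09,0,0,0,0],[0.1,-0.125,0,0,0,0],[0.12,-0.155,0,0,0,0],[0.1307,-0.1716,0,0,0,0],[0.1307,-0.1716,-0.02,0,0,0],[0.1307,-0.1716,-0.03,0,0,0]]' 0
python3 -m handwheel '[[0,0,-0.02,0,0,0],[0,0,-0.04,0,0,0],[0,0,-0.055,0,0,0],[0,0,-0.065,0,0,0],[0,0,-0.065,0,0,0],[0,0,-0.065,0,0,0],[0,0,-0.065,0,0,0],[0,0,-0.065,0,0,0]]'
python3 -m handwheel '[[0,0,0,0,0,0],[0,0,0,0,0,0],[0,0,0,0,0,0],[0,0,0,0,0,0],[0,0,0,0,0,0],[0,0,0,0,0,0],[0,0,0,0,0,0],[0,0,0,0,0,0]]' -1
python3 -m handwheel '[[0,0,0.02,0,0,0],[0,0,0.05,0,0,0],[0,0,0.075,0,0,0],[-0.015,0.03,0.075,0,0,0],[-0.03,0.06,0.075,0,0,0],[-0.045,0.09,0.075,0,0,0],[-0.06,0.12,0.075,0,0,0],[-0.075,0.15,0.075,0,0,0]]'
```

```text
time_s: 4.87
position: [0.6421, 0.0643, 0.1544]
tcp_rot: [[0.003, 1.0, 0.001], [1.0, -0.003, -0.0], [-0.0, 0.001, -1.0]]
force: [-0.3, 0.6, -1.1]
opening: 0.492
grasp_force: 0.0
time_s: 5.53
position: [0.6419, 0.0664, 0.0908]
tcp_rot: [[-0.0, 1.0, 0.002], [1.0, 0.0, -0.0], [-0.0, 0.002, -1.0]]
force: [0.2, -0.9, -0.1]
opening: 0.5
grasp_force: 0.0
time_s: 6.2
position: [0.6413, 0.0662, 0.0898]
tcp_rot: [[0.0, 1.0, 0.0], [1.0, -0.0, -0.0], [-0.0, 0.0, -1.0]]
force: [0.1, 0.5, 2.4]
opening: 0.243
grasp_force: 30.0
time_s: 6.87
position: [0.5651, 0.2172, 0.1641]
tcp_rot: [[0.001, 1.0, -0.001], [1.0, -0.001, -0.0], [-0.0, -0.001, -1.0]]
force: [0.4, -0.9, -1.5]
opening: 0.244
grasp_force: 30.0
```

```bash
python3 -c "
from h import *
p,d,K,M=grab('scene');W=cloud(d,K,M);z=W[...,2];m=(z>.03)&(z<.048)&(W[...,1]>.2)&(W[...,1]<.45)&(W[...,0]>.35)&(W[...,0]<.65);q=W[m]
print(cv2.minAreaRect((q[:,:2]*1000).astype(np.float32)))"
python3 -m handwheel '[[-0.01,0.035,0,0,0,0],[-0.02,0.07,0,0,0,0],[-0.021,0.1,0,0,0,0],[-0.021,0.1,-0.02,0,0,0],[-0.021,0.1,-0.04,0,0,0],[-0.021,0.1,-0.065,0,0,0],[-0.021,0.1,-0.078,0,0,0],[-0.021,0.1,-0.078,0,0,0]]'
python3 -m handwheel '[[0,0,0,0,0,0],[0,0,0,0,0,0],[0,0,0,0,0,0],[0,0,0.02,0,0,0],[0,0,0.06,0,0,0],[0,-0.02,0.09,0,0,0],[0,-0.05,0.1,0,0,0],[0,-0.09,0.1,0,0,0]]' 0
```

```text
((502.0791015625, 319.9564208984375), (206.4736785888672, 164.91961669921875), 8.049703598022461)
time_s: 7.58
position: [0.5426, 0.3151, 0.0827]
tcp_rot: [[0.0, 1.0, -0.008], [1.0, -0.0, -0.003], [-0.003, -0.008, -1.0]]
force: [-0.2, -0.9, -1.7]
opening: 0.24
grasp_force: 30.0
time_s: 8.25
position: [0.5487, 0.2279, 0.1925]
tcp_rot: [[-0.004, 1.0, 0.013], [1.0, 0.004, 0.003], [0.003, 0.013, -1.0]]
force: [1.2, 0.0, -0.2]
opening: 0.494
grasp_force: 0.0
```

```bash
python3 -m handwheel '[[0,-0.04,0,0,0,0],[-0.005,-0.08,0,0,0,0],[-0.01,-0.12,0,0,0,0],[-0.0164,-0.16,0,0,0,0],[-0.0164,-0.2,0,0,0,0],[-0.0164,-0.235,0,0,0,0],[-0.0164,-0.244,0,0,0,0],[-0.0164,-0.244,-0.02,0,0,0]]' 0
python3 -m handwheel '[[0,0,-0.03,0,0,0],[0,0,-0.05,0,0,0],[0,0,-0.067,0,0,0],[0,0,-0.077,0,0,0],[0,0,-0.077,0,0,0],[0,0,-0.077,0,0,0],[0,0,-0.077,0,0,0],[0,0,-0.077,0,0,0]]'
python3 -m handwheel '[[0,0,0,0,0,0],[0,0,0,0,0,0],[0,0,0,0,0,0],[0,0,0,0,0,0],[0,0,0,0,0,0],[0,0,0,0,0,0],[0,0,0,0,0,0],[0,0,0,0,0,0]]' -1
python3 -m handwheel '[[0,0,0.02,0,0,0],[0,0,0.05,0,0,0],[0,0,0.08,0,0,0],[0,0.03,0.085,0,0,0],[-0.01,0.07,0.085,0,0,0],[-0.02,0.11,0.085,0,0,0],[-0.025,0.15,0.085,0,0,0],[-0.025,0.19,0.085,0,0,0]]'
python3 -c "
from h import *
p,d,K,M=grab('scene');W=cloud(d,K,M);z=W[...,2];m=(z>.03)&(z<.048)&(W[...,1]>.2)&(W[...,1]<.45)&(W[...,0]>.35)&(W[...,0]<.65);q=W[m]
print(cv2.minAreaRect((q[:,:2]*1000).astype(np.float32)))
grab('wrist','w1.png')"
```

```text
time_s: 8.92
position: [0.5329, -0.0217, 0.171]
tcp_rot: [[0.005, 1.0, 0.012], [1.0, -0.005, -0.003], [-0.003, 0.012, -1.0]]
force: [0.4, 0.7, 0.3]
opening: 0.5
grasp_force: 0.0
time_s: 9.58
position: [0.5299, -0.0178, 0.0909]
tcp_rot: [[-0.0, 1.0, 0.003], [1.0, 0.0, -0.001], [-0.001, 0.003, -1.0]]
force: [-0.0, 0.6, -0.6]
opening: 0.499
grasp_force: 0.0
time_s: 10.25
position: [0.5288, -0.0178, 0.0898]
tcp_rot: [[-0.0, 1.0, -0.0], [1.0, 0.0, -0.0], [-0.0, -0.0, -1.0]]
force: [0.0, 0.4, 3.6]
opening: 0.242
grasp_force: 30.0
time_s: 10.92
position: [0.5014, 0.1736, 0.1738]
tcp_rot: [[0.001, 1.0, -0.004], [1.0, -0.001, -0.0], [-0.0, -0.004, -1.0]]
force: [0.8, -0.8, -1.8]
opening: 0.241
grasp_force: 30.0
((502.18060302734375, 320.1194763183594), (207.5540008544922, 165.5223846435547), 8.163602828979492)
```

View pics/w1.png

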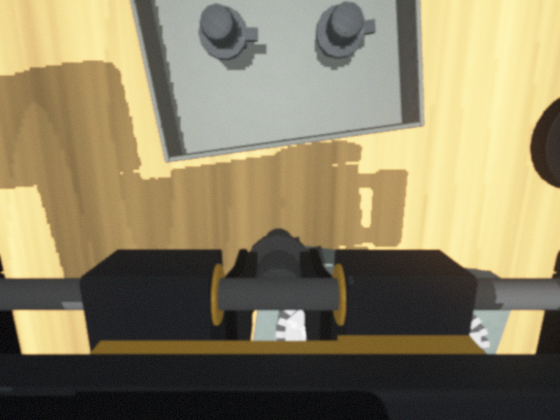

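Both worn shafts stand upright in the tray, at (222,30) and (345,25), and the third is still in the jaws. I'll set it down in front of them.

```bash
python3 -m handwheel '[[0,0.035,0,0,0,0],[0,0.07,0,0,0,0],[0,0.105,0,0,0,0],[0,0.105,-0.02,0,0,0],[0,0.105,-0.045,0,0,0],[0,0.105,-0.07,0,0,0],[0,0.105,-0.089,0,0,0],[0,0.105,-0.091,0,0,0]]'
python3 -m handwheel '[[0,0,0,0,0,0],[0,0,0,0,0,0],[0,0,0,0,0,0],[0,0,0.02,0,0,0],[0,0,0.06,0,0,0],[0,-0.02,0.09,0,0,0],[0,-0.06,0.12,0,0,0],[0,-0.1,0.15,0,0,0]]' 0
python3 -m handwheel '[[0,-0.04,0,0,0,0],[0,-0.08,0,0,0,0],[0.01,-0.12,0,0,0,0],[0.03,-0.16,0,0,0,0],[0.05,-0.18,0,0,0,0],[0.08,-0.21,0,0,0,0],[0.08,-0.21,0,0,0,0],[0.08,-0.21,0,0,0,0]]' 0
python3 - <<'E'
from h import *
p,d,K,M=grab('wrist','w2.png');W=cloud(d,K,M);np.save('/tmp/w2',W)
print(bot.read_state()['position'])
x,y,z=W[...,0],W[...,1],W[...,2]
for b in blobs(W,(z>.05)&(z<.06)&(x>.42)&(x<.72)&(y>-.1)&(y<.15),300): print(*b)
E
```

```text
time_s: 11.68
position: [0.5011, 0.2758, 0.0794]
tcp_rot: [[0.0, 1.0, -0.008], [1.0, -0.0, -0.003], [-0.003, -0.008, -1.0]]
force: [-1.0, 0.0, -2.3]
opening: 0.245
grasp_force: 30.0
time_s: 12.35
position: [0.5047, 0.1904, 0.2271]
tcp_rot: [[-0.003, 1.0, 0.005], [1.0, 0.003, 0.001], [0.001, 0.005, -1.0]]
force: [1.8, -0.9, -0.2]
opening: 0.499
grasp_force: 0.0
time_s: 13.02
position: [0.586, -0.0218, 0.2253]
tcp_rot: [[0.003, 1.0, 0.005], [1.0, -0.003, -0.001], [-0.001, 0.005, -1.0]]
force: [0.3, 0.4, 0.6]
opening: 0.5
grasp_force: 0.0
[ 0.58430508 -0.02022729  0.22482804]
6493 [224.  85.] [0.5414 0.0829 0.0553] [542.1  81.1] [82.8 83.5] 3.5
6232 [341. 102.] [0.6399 0.0691 0.0552] [641.1  67.4] [83.5 83.3] 72.0
5156 [214. 201.] [ 0.5278 -0.0163  0.0553] [528.4 -17.6] [83.4 83.3] 24.0
3883 [320. 211.] [ 0.6223 -0.0234  0.0552] [626.8 -30.7] [83.6 82. ] 16.9
```

View pics/w2.png

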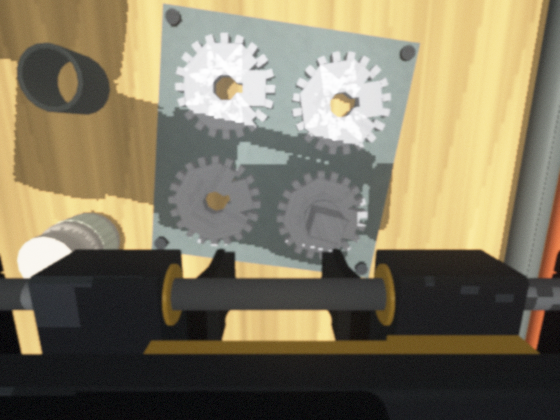

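Three empty bores with keyways show at (225,86), (342,103) and (215,200). The sound shaft is untouched. Next I fit a bore-plus-keyway template to each.

```bash
cat >> h.py <<'E'
def hole(d,K,M,c,z=.055,rad=.022):
    "fit bore+keyway outline in the gear's top plane; returns x,y,deg"
    from scipy.optimize import minimize
    v,u=np.mgrid[:d.shape[0],:d.shape[1]]
    r=np.stack([(u-K[0,2])/K[0,0],(v-K[1,2])/K[1,1],np.ones_like(u,float)],-1)@M[:3,:3].T
    P=M[:3,3]+r*((z-M[2,3])/r[...,2])[...,None]
    W=cloud(d,K,M)
    n=np.hypot(P[...,0]-c[0],P[...,1]-c[1])<rad
    q=P[n][:,:2]; h=(W[n][:,2]<z-.003).astype(float)
    def cost(p):
        w=q-p[:2]; a=p[2]; X=w@[np.cos(a),np.sin(a)]; Y=w@[-np.sin(a),np.cos(a)]
        s=np.minimum(np.hypot(X,Y)-.0102, 1)
        k=np.maximum(np.maximum(abs(Y)-.004,X-.015),-X)
        f=1/(1+np.exp(np.clip(np.minimum(s,k)/.0004,-40,40)))
        return ((f-h)**2).sum()
    best=None
    for a in np.radians(np.arange(0,360,20)):
        o=minimize(cost,[*c,a],method="Nelder-Mead",options=dict(initial_simplex=[[*c,a],[c[0]+.002,c[1],a],[c[0],c[1]+.002,a],[*c,a+.2]],xatol=1e-5))
        if best is None or o.fun<best.fun: best=o
    return best.x[:2].round(4),round(np.degrees(best.x[2])%360,1),round(best.fun,1),int(h.sum())
E
python3 - <<'E'
from h import *
p,d,K,M=grab('wrist')
for c in((.5424,.0812),(.6412,.0674),(.5286,-.0168)): print(hole(d,K,M,c))
E
```

```text
(array([0.5424, 0.0812]), np.float64(358.9), np.float64(25.0), 529)
(array([0.6409, 0.0672]), np.float64(9.2), np.float64(24.9), 511)
(array([ 0.5286, -0.0174]), np.float64(14.4), np.float64(23.0), 402)
```

```bash
python3 -m handwheel '[[-0.01,-0.03,0.01,0,0,0],[-0.02,-0.065,0.02,0,0,0],[-0.035,-0.1,0.03,0,0,0],[-0.05,-0.14,0.03,0,0,0],[-0.06,-0.175,0.03,0,0,0],[-0.075,-0.21,0.03,0,0,0],[-0.085,-0.25,0.03,0,0,0],[-0.1,-0.28,0.03,0,0,0]]' 0
python3 -m handwheel '[[-0.01,-0.03,0,0,0,0],[-0.015,-0.05,0,0,0,0],[-0.015,-0.06,0,0,0,0],[-0.015,-0.06,0,0,0,0],[-0.015,-0.06,0,0,0,0],[-0.015,-0.06,0,0,0,0],[-0.015,-0.06,0,0,0,0],[-0.015,-0.06,0,0,0,0]]' 0
python3 - <<'E'
from h import *
p,d,K,M=grab('wrist','w3.png');W=cloud(d,K,M)
s=bot.read_state();print(np.round(s['position'],4))
x,y,z=W[...,0],W[...,1],W[...,2]
for b in blobs(W,(z>.085)&(z<.1)&(x>.35)&(x<.6),100):
    print(*b); print(lug(W,b[3]/1000,.061))
E
```

```text
time_s: 13.78
position: [0.4835, -0.3005, 0.2545]
tcp_rot: [[-0.001, 1.0, 0.002], [1.0, 0.001, -0.002], [-0.002, 0.002, -1.0]]
force: [0.5, -0.2, -0.8]
opening: 0.498
grasp_force: 0.0
time_s: 14.45
position: [0.4694, -0.3578, 0.2536]
tcp_rot: [[-0.002, 1.0, -0.0], [1.0, 0.002, 0.001], [0.001, -0.0, -1.0]]
force: [-0.3, -0.4, -0.7]
opening: 0.505
grasp_force: 0.0
[ 0.4693 -0.3581  0.2536]
942 [220. 116.] [ 0.4201 -0.2784  0.0934] [ 419.5 -278.7] [28.1 22.3] 29.7
(29.3, 59, 59)
795 [332. 210.] [ 0.5174 -0.3583  0.0933] [ 517.9 -359.3] [28.1 22.4] 48.6
(49.0, 53, 53)
787 [234. 219.] [ 0.429  -0.3669  0.0934] [ 428.4 -368. ] [28.4 22.1] 21.9
(21.8, 55, 55)
```

View pics/w3.png

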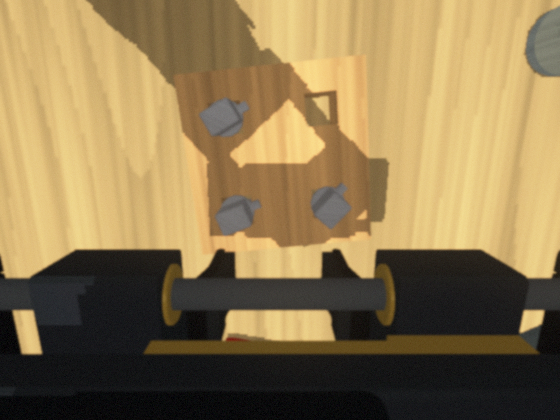

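The picture shows three new shafts at (222,117), (236,213) and (331,206), with lugs pointing up-right, and the empty hole at (321,107). Fetching the first one.

```bash
python3 -m handwheel '[[-0.01,0.02,-0.02,0,0,-0.06],[-0.02,0.04,-0.04,0,0,-0.12],[-0.035,0.06,-0.06,0,0,-0.18],[-0.0498,0.0794,-0.08,0,0,-0.24],[-0.0498,0.0794,-0.1,0,0,-0.3],[-0.0498,0.0794,-0.1,0,0,-0.36],[-0.0498,0.0794,-0.1,0,0,-0.42],[-0.0498,0.0794,-0.1,0,0,-0.48]]' 0
python3 -m handwheel '[[0,0,0,0,0,-0.048],[0,0,0,0,0,-0.048],[0,0,0,0,0,-0.048],[0,0,0,0,0,-0.048],[0,0,0,0,0,-0.048],[0,0,0,0,0,-0.048],[0,0,0,0,0,-0.048],[0,0,0,0,0,-0.048]]' 0
cat >> h.py <<'E'
def st():
    s=bot.read_state(); R=np.array(s["tcp_rot"]).reshape(3,3)
    print("t",s["time_s"],"pos",np.round(s["position"],4),"yaw",round(float(np.degrees(np.arctan2(R[1,1],R[0,1]))),2),"F",np.round(s["force"],1),"M",np.round(s["moment"],2),"op",round(s["opening"]*87,1),"j6",round(s["joint_positions"][5]))
E
python3 -c "
from h import *
st()
p,d,K,M=grab('wrist');W=cloud(d,K,M);x,y,z=W[...,0],W[...,1],W[...,2]
for b in blobs(W,(z>.085)&(z<.1)&(x>.35)&(x<.6),100):
    print(*b); print(lug(W,b[3]/1000,.061))"
```

```text
time_s: 15.17
position: [0.4192, -0.2793, 0.1532]
tcp_rot: [[0.822, 0.569, -0.001], [0.569, -0.822, 0.001], [-0.0, -0.001, -1.0]]
force: [0.2, -0.0, 0.4]
opening: 0.499
grasp_force: 0.0
time_s: 15.83
position: [0.4191, -0.28, 0.1536]
tcp_rot: [[0.87, 0.493, 0.0], [0.493, -0.87, -0.0], [-0.0, 0.0, -1.0]]
force: [1.6, -0.6, -0.1]
opening: 0.502
grasp_force: 0.0
t 15.8333 pos [ 0.4191 -0.28    0.1536] yaw -60.48 F [ 1.6 -0.6 -0.1] M [0.01 0.08 0.04] op 43.6 j6 14
2160 [480. 167.] [ 0.5173 -0.3573  0.0933] [ 517.6 -359. ] [28.1 22.6] 48.0
(48.2, 130, 130)
1635 [277. 242.] [ 0.4211 -0.2782  0.0934] [ 420.  -278.7] [27.5 21.8] 29.4
(29.3, 99, 99)
```

```bash
python3 -m handwheel '[[0.0008,0.0013,-0.02,0,0,0],[0.0008,0.0013,-0.04,0,0,0],[0.0008,0.0013,-0.055,0,0,0],[0.0008,0.0013,-0.0636,0,0,0],[0.0008,0.0013,-0.0636,0,0,0],[0.0008,0.0013,-0.0636,0,0,0],[0.0008,0.0013,-0.0636,0,0,0],[0.0008,0.0013,-0.0636,0,0,0]]' 0
python3 -m handwheel '[[0,0,0,0,0,0],[0,0,0,0,0,0],[0,0,0,0,0,0],[0,0,0,0,0,0],[0,0,0,0,0,0],[0,0,0,0,0,0],[0,0,0,0,0,0],[0,0,0,0,0,0]]' -1
python3 -m handwheel '[[0,0,0.02,0,0,0],[0,0,0.04,0,0,0],[0,0,0.07,0,0,0],[0,0,0.09,0,0,0],[0,0,0.09,0,0,0],[0,0,0.09,0,0,0],[0,0,0.09,0,0,0],[0,0,0.09,0,0,0]]'
python3 -c "
from h import *
st()
p,d,K,M=grab('wrist','w4.png')"
```

```text
time_s: 16.55
position: [0.4204, -0.2793, 0.0908]
tcp_rot: [[0.87, 0.492, 0.001], [0.492, -0.87, -0.001], [0.0, 0.002, -1.0]]
force: [-0.9, -0.5, 0.3]
opening: 0.497
grasp_force: 0.0
time_s: 17.22
position: [0.42, -0.2788, 0.0902]
tcp_rot: [[0.87, 0.492, 0.0], [0.492, -0.87, -0.0], [0.0, 0.0, -1.0]]
force: [-0.6, -0.6, 3.6]
opening: 0.251
grasp_force: 30.0
time_s: 17.88
position: [0.4189, -0.2778, 0.1783]
tcp_rot: [[0.87, 0.492, -0.003], [0.492, -0.87, 0.003], [-0.001, -0.004, -1.0]]
force: [-0.7, -0.6, -1.7]
opening: 0.251
grasp_force: 30.0
t 17.8833 pos [ 0.4189 -0.2778  0.1783] yaw -60.51 F [-0.7 -0.6 -1.7] M [0.01 0.15 0.  ] op 21.8 j6 14
```

View pics/w4.png

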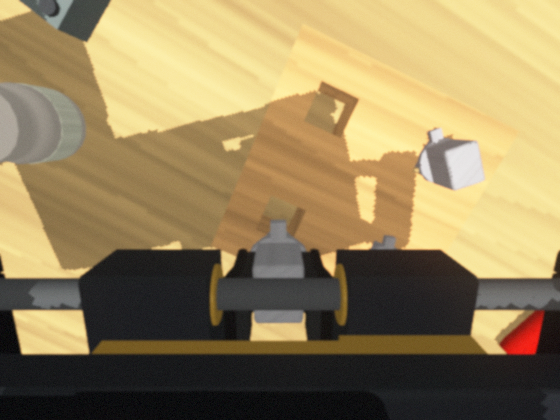

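The new shaft is held, its lug at (279,228) facing the camera. Measuring where it sits in the jaws while carrying it to gear A.

```bash
cat >> h.py <<'E'
def held():
    "collar/lug of the held shaft in tool coordinates (mm)"
    s=bot.read_state();p,d,K,M=grab('wrist');W=cloud(d,K,M)
    R=np.array(s["tcp_rot"]).reshape(3,3);T=(W-np.array(s["position"]))@R*1000
    m=(abs(T[...,0])<32)&(abs(T[...,1])<20)&(T[...,2]>24)&(T[...,2]<34)
    q=T[m]; l=q[q[:,0]>19]
    e=[q[abs(q[:,1]-b)<.5][:,0].max() for b in(-10,-8,8,10) if (abs(q[:,1]-b)<.5).any()]
    print("n",len(q),"z",np.median(q[:,2]).round(1),"lug xmax",np.sort(l[:,0])[-4:].round(1),"lug y",np.percentile(l[:,1],[2,50,98]).round(1),"edge x at y-10,-8,8,10",np.round(e,1),"expect 13.7 15 15 13.7")
E
python3 -m handwheel '[[0.01,0.03,0.02,0,0,-0.03],[0.02,0.06,0.03,0,0,-0.07],[0.03,0.1,0.03,0,0,-0.11],[0.045,0.135,0.03,0,0,-0.15],[0.06,0.17,0.03,0,0,-0.19],[0.07,0.205,0.03,0,0,-0.23],[0.085,0.24,0.03,0,0,-0.2705],[0.1,0.275,0.03,0,0,-0.2705]]'
python3 -m handwheel '[[0.01,0.03,0,0,0,0],[0.02,0.06,0,0,0,0],[0.0235,0.08,0,0,0,0],[0.0235,0.084,0,0,0,0],[0.0235,0.084,0,0,0,0],[0.0235,0.084,0,0,0,0],[0.0235,0.084,0,0,0,0],[0.0235,0.084,0,0,0,0]]'
python3 -c "
from h import *
st(); held(); p,d,K,M=grab('wrist')
for c in((.6412,.0674),): print(hole(d,K,M,c))"
```

```text
time_s: 18.6
position: [0.5193, -0.0018, 0.2086]
tcp_rot: [[1.0, -0.029, -0.003], [-0.029, -1.0, 0.001], [-0.003, -0.001, -1.0]]
force: [1.1, -1.0, -1.5]
opening: 0.249
grasp_force: 30.0
time_s: 19.27
position: [0.5431, 0.0789, 0.2096]
tcp_rot: [[1.0, -0.028, -0.001], [-0.028, -1.0, -0.0], [-0.001, 0.0, -1.0]]
force: [-0.7, -0.1, -1.9]
opening: 0.248
grasp_force: 30.0
t 19.2667 pos [0.5431 0.0789 0.2096] yaw -91.61 F [-0.7 -0.1 -1.9] M [ 0.02  0.11 -0.01] op 21.6 j6 88
n 682 z 28.7 lug xmax [23.6 23.6 23.7 23.8] lug y [-3.8 -0.2  3.8] edge x at y-10,-8,8,10 [13.5 14.6 14.5 13.2] expect 13.7 15 15 13.7
(array([0.6408, 0.0668]), np.float64(9.1), np.float64(25.7), 589)
```

```bash
python3 -m handwheel '[[-0.0004,0.0021,-0.01,0,0,0],[-0.0004,0.0021,-0.03,0,0,0],[-0.0004,0.0021,-0.05,0,0,0],[-0.0004,0.0021,-0.0656,0,0,0],[-0.0004,0.0021,-0.0656,0,0,0],[-0.0004,0.0021,-0.0656,0,0,0],[-0.0004,0.0021,-0.0656,0,0,0],[-0.0004,0.0021,-0.0656,0,0,0]]'
python3 -m handwheel '[[0,0,-0.004,0,0,0],[0,0,-0.008,0,0,0],[0,0,-0.012,0,0,0],[0,0,-0.016,0,0,0],[0,0,-0.02,0,0,0],[0,0,-0.024,0,0,0],[0,0,-0.028,0,0,0],[0,0,-0.028,0,0,0]]'
python3 -c "
from h import *
st()"
```

```text
time_s: 20.03
position: [0.5439, 0.0822, 0.1453]
tcp_rot: [[1.0, -0.026, 0.002], [-0.026, -1.0, -0.0], [0.002, 0.0, -1.0]]
force: [0.2, 0.3, -1.5]
opening: 0.25
grasp_force: 30.0
time_s: 20.7
position: [0.5428, 0.0821, 0.1154]
tcp_rot: [[1.0, -0.026, -0.001], [-0.026, -1.0, -0.0], [-0.001, 0.0, -1.0]]
force: [0.1, -2.6, -2.8]
opening: 0.252
grasp_force: 30.0
t 20.7 pos [0.5428 0.0821 0.1154] yaw -91.49 F [ 0.1 -2.6 -2.8] M [-0.39  0.11  0.  ] op 21.9 j6 88
```

```bash
python3 -m handwheel '[[0,-0.0007,-0.003,0,0,0],[0,-0.0009,-0.007,0,0,0],[0,-0.0009,-0.011,0,0,0],[0,-0.0009,-0.015,0,0,0],[0,-0.0009,-0.019,0,0,0],[0,-0.0009,-0.023,0,0,0],[0,-0.0009,-0.0256,0,0,0],[0,-0.0009,-0.0256,0,0,0]]'
python3 -c "
from h import *
st()"
```

```text
time_s: 21.37
position: [0.5428, 0.0815, 0.0904]
tcp_rot: [[1.0, -0.026, -0.001], [-0.026, -1.0, 0.0], [-0.001, -0.0, -1.0]]
force: [-0.2, -1.5, -1.6]
opening: 0.249
grasp_force: 30.0
t 21.3667 pos [0.5428 0.0815 0.0904] yaw -91.5 F [-0.2 -1.5 -1.6] M [ 0.05  0.1  -0.03] op 21.7 j6 88
```

```bash
python3 -m handwheel '[[0,0,0,0,0,0],[0,0,0,0,0,0],[0,0,0,0,0,0],[0,0,0.02,0,0,0],[0,0,0.05,0,0,0],[0,0,0.08,0,0,0],[-0.02,-0.02,0.09,0,0,0.05],[-0.03,-0.05,0.09,0,0,0.1]]' 0
python3 -m handwheel '[[-0.01,-0.04,0,0,0,0.03],[-0.02,-0.08,0,0,0,0.06],[-0.03,-0.12,0,0,0,0.1033],[-0.04,-0.16,0,0,0,0.1033],[-0.05,-0.2,0,0,0,0.1033],[-0.06,-0.24,0,0,0,0.1033],[-0.07,-0.28,0,0,0,0.1033],[-0.08,-0.32,0,0,0,0.1033]]'
python3 -m handwheel '[[-0.005,-0.04,0,0,0,0],[-0.005,-0.075,0,0,0,0],[-0.005,-0.08,0,0,0,0],[-0.005,-0.08,0,0,0,0],[-0.005,-0.08,0,0,0,0],[-0.005,-0.08,0,0,0,0],[-0.005,-0.08,0,0,0,0],[-0.005,-0.08,0,0,0,0]]'
python3 -c "
from h import *
st()
p,d,K,M=grab('wrist');W=cloud(d,K,M);x,y,z=W[...,0],W[...,1],W[...,2]
for b in blobs(W,(z>.085)&(z<.1)&(x>.35)&(x<.6),100):
    print(*b); print(lug(W,b[3]/1000,.061))"
```

```text
time_s: 22.03
position: [0.5137, 0.0327, 0.184]
tcp_rot: [[0.983, 0.182, 0.006], [0.182, -0.983, -0.0], [0.006, 0.001, -1.0]]
force: [0.3, 0.2, 0.3]
opening: 0.495
grasp_force: 0.0
time_s: 22.7
position: [0.4322, -0.2906, 0.1812]
tcp_rot: [[0.929, 0.371, 0.001], [0.371, -0.929, -0.001], [0.001, 0.001, -1.0]]
force: [0.8, 0.2, -0.7]
opening: 0.499
grasp_force: 0.0
time_s: 23.37
position: [0.4282, -0.3668, 0.1808]
tcp_rot: [[0.928, 0.373, -0.0], [0.373, -0.928, 0.001], [-0.0, -0.001, -1.0]]
force: [0.1, -0.3, -0.4]
opening: 0.498
grasp_force: 0.0
t 23.3667 pos [ 0.4282 -0.3668  0.1808] yaw -68.1 F [ 0.1 -0.3 -0.4] M [ 0.03  0.08 -0.01] op 43.3 j6 16
1670 [321. 100.] [ 0.5176 -0.3593  0.0933] [ 517.8 -359.7] [28.  22.1] 48.6
(48.9, 104, 105)
1278 [281. 231.] [ 0.43   -0.3681  0.0934] [ 428.8 -368.6] [28.  21.8] 22.7
(21.9, 84, 84)
```

```bash
python3 -m handwheel '[[0.0005,-0.0016,-0.02,0,0,0],[0.0005,-0.0016,-0.05,0,0,0],[0.0005,-0.0016,-0.075,0,0,0],[0.0005,-0.0016,-0.0905,0,0,0],[0.0005,-0.0016,-0.0908,0,0,0],[0.0005,-0.0016,-0.0908,0,0,0],[0.0005,-0.0016,-0.0908,0,0,0],[0.0005,-0.0016,-0.0908,0,0,0]]' 0
python3 -m handwheel '[[0,0,0,0,0,0],[0,0,0,0,0,0],[0,0,0,0,0,0],[0,0,0,0,0,0],[0,0,0,0,0,0],[0,0,0,0,0,0],[0,0,0,0,0,0],[0,0,0,0,0,0]]' -1
python3 -m handwheel '[[0,0,0.02,0,0,0],[0,0,0.05,0,0,0],[0,0,0.09,0,0,0],[0,0,0.12,0,0,0],[0,0.03,0.12,0,0,0],[0.02,0.06,0.12,0,0,0],[0.04,0.09,0.12,0,0,0],[0.06,0.12,0.12,0,0,0]]'
python3 -c "
from h import *
st()"
```

```text
time_s: 24.08
position: [0.4293, -0.3708, 0.0914]
tcp_rot: [[0.928, 0.372, 0.002], [0.372, -0.928, -0.002], [0.001, 0.003, -1.0]]
force: [0.9, 0.2, 0.1]
opening: 0.501
grasp_force: 0.0
time_s: 24.75
position: [0.4284, -0.37, 0.0903]
tcp_rot: [[0.929, 0.371, -0.0], [0.371, -0.929, 0.0], [-0.0, -0.0, -1.0]]
force: [-1.0, 1.1, 6.7]
opening: 0.251
grasp_force: 30.0
time_s: 25.42
position: [0.4886, -0.2492, 0.2097]
tcp_rot: [[0.929, 0.37, -0.0], [0.37, -0.929, 0.0], [-0.0, -0.0, -1.0]]
force: [1.2, -1.2, -2.2]
opening: 0.252
grasp_force: 30.0
t 25.4167 pos [ 0.4886 -0.2492  0.2097] yaw -68.3 F [ 1.2 -1.2 -2.2] M [0.02 0.06 0.01] op 21.9 j6 30
```

```bash
python3 -m handwheel '[[0.015,0.03,0,0,0,-0.03],[0.03,0.065,0,0,0,-0.06],[0.05,0.1,0,0,0,-0.09],[0.07,0.135,0,0,0,-0.11],[0.085,0.17,0,0,0,-0.11],[0.1,0.205,0,0,0,-0.11],[0.115,0.24,0,0,0,-0.11],[0.13,0.275,0,0,0,-0.11]]'
python3 -m handwheel '[[0.02,0.035,0,0,0,0],[0.0223,0.041,0,0,0,0],[0.0223,0.041,0,0,0,0],[0.0223,0.041,0,0,0,0],[0.0223,0.041,0,0,0,0],[0.0223,0.041,0,0,0,0],[0.0223,0.041,0,0,0,0],[0.0223,0.041,0,0,0,0]]'
python3 -c "
from h import *
st();held();p,d,K,M=grab('scene');W=cloud(d,K,M);x,y,z=W[...,0],W[...,1],W[...,2]
for b in blobs(W,(z>.076)&(z<.1)&(x>.4)&(x<.7)&(y>-.1)&(y<.15),12):print(*b)"
```

```text
time_s: 26.08
position: [0.6187, 0.0267, 0.209]
tcp_rot: [[0.987, 0.16, -0.001], [0.16, -0.987, -0.0], [-0.001, -0.0, -1.0]]
force: [-0.1, -0.2, -1.3]
opening: 0.256
grasp_force: 30.0
time_s: 26.75
position: [0.6406, 0.0645, 0.2101]
tcp_rot: [[0.987, 0.158, -0.0], [0.158, -0.987, -0.0], [-0.0, 0.0, -1.0]]
force: [-0.5, -0.4, -1.5]
opening: 0.251
grasp_force: 30.0
t 26.75 pos [0.6406 0.0645 0.2101] yaw -80.92 F [-0.5 -0.4 -1.5] M [ 0.08  0.11 -0.03] op 21.9 j6 77
n 696 z 28.9 lug xmax [24.7 24.7 24.8 24.8] lug y [-3.8 -0.   3.8] edge x at y-10,-8,8,10 [14.2 15.6 15.4 14.3] expect 13.7 15 15 13.7
77 [303. 208.] [0.5486 0.0823 0.0901] [542.9  80.9] [22.7 32.1] 87.7
82 [258. 216.] [ 0.632  -0.0305  0.0903] [629.7 -30.4] [24.2 29.5] 76.4
```

```bash
python3 -m handwheel '[[-0.0003,0.0018,-0.01,0,0,0],[-0.0003,0.0018,-0.03,0,0,0],[-0.0003,0.0018,-0.05,0,0,0],[-0.0003,0.0018,-0.066,0,0,0],[-0.0003,0.0018,-0.066,0,0,0],[-0.0003,0.0018,-0.066,0,0,0],[-0.0003,0.0018,-0.066,0,0,0],[-0.0003,0.0018,-0.066,0,0,0]]'
python3 -m handwheel '[[0,0,-0.004,0,0,0],[0,0,-0.008,0,0,0],[0,0,-0.012,0,0,0],[0,0,-0.016,0,0,0],[0,0,-0.02,0,0,0],[0,0,-0.024,0,0,0],[0,0,-0.028,0,0,0],[0,0,-0.028,0,0,0]]'
python3 -c "
from h import *
st()"
```

```text
time_s: 27.52
position: [0.6415, 0.0676, 0.1452]
tcp_rot: [[0.987, 0.16, 0.003], [0.16, -0.987, -0.0], [0.003, 0.001, -1.0]]
force: [-0.1, 1.0, -1.9]
opening: 0.252
grasp_force: 30.0
time_s: 28.18
position: [0.6401, 0.0676, 0.1148]
tcp_rot: [[0.987, 0.16, -0.001], [0.16, -0.987, -0.0], [-0.001, -0.0, -1.0]]
force: [0.9, -0.2, -1.8]
opening: 0.252
grasp_force: 30.0
t 28.1833 pos [0.6401 0.0676 0.1148] yaw -80.81 F [ 0.9 -0.2 -1.8] M [ 0.04  0.04 -0.02] op 21.9 j6 77
```

Key entered cleanly. Next I seat it, release, and go for the third shaft.

```bash
python3 -m handwheel '[[0,-0.0004,-0.003,0,0,0],[0,-0.0004,-0.007,0,0,0],[0,-0.0004,-0.011,0,0,0],[0,-0.0004,-0.015,0,0,0],[0,-0.0004,-0.019,0,0,0],[0,-0.0004,-0.023,0,0,0],[0,-0.0004,-0.0248,0,0,0],[0,-0.0004,-0.0248,0,0,0]]'
python3 -m handwheel '[[0,0,0,0,0,0],[0,0,0,0,0,0],[0,0,0,0,0,0],[0,0,0.02,0,0,0],[0,0,0.05,0,0,0],[0,0,0.08,0,0,0],[0,-0.03,0.1,0,0,0.05],[-0.01,-0.06,0.1,0,0,0.1]]' 0
python3 -c "
from h import *
st()"
```

```text
time_s: 28.85
position: [0.6403, 0.0673, 0.0908]
tcp_rot: [[0.987, 0.16, -0.001], [0.16, -0.987, 0.0], [-0.001, -0.0, -1.0]]
force: [0.1, 0.2, -1.6]
opening: 0.254
grasp_force: 30.0
time_s: 29.52
position: [0.6357, 0.0074, 0.1973]
tcp_rot: [[0.933, 0.36, 0.015], [0.361, -0.933, -0.002], [0.013, 0.007, -1.0]]
force: [1.1, -0.8, 0.4]
opening: 0.497
grasp_force: 0.0
t 29.5167 pos [0.6357 0.0074 0.1973] yaw -68.87 F [ 1.1 -0.8  0.4] M [0.   0.02 0.  ] op 43.3 j6 59
```

```bash
python3 -m handwheel '[[-0.01,-0.035,0,0,0,0.04],[-0.02,-0.07,0,0,0,0.08],[-0.035,-0.105,0,0,0,0.12],[-0.045,-0.14,0,0,0,0.16],[-0.055,-0.175,0,0,0,0.2],[-0.068,-0.21,0,0,0,0.235],[-0.08,-0.245,0,0,0,0.235],[-0.09,-0.28,0,0,0,0.235]]'
python3 -m handwheel '[[-0.01,-0.03,0,0,0,0],[-0.023,-0.06,0,0,0,0],[-0.025,-0.083,0,0,0,0],[-0.025,-0.083,0,0,0,0],[-0.025,-0.083,0,0,0,0],[-0.025,-0.083,0,0,0,0],[-0.025,-0.083,0,0,0,0],[-0.025,-0.083,0,0,0,0]]'
python3 -c "
from h import *
st()
p,d,K,M=grab('wrist');W=cloud(d,K,M);x,y,z=W[...,0],W[...,1],W[...,2]
for b in blobs(W,(z>.085)&(z<.1)&(x>.35)&(x<.6),100):
    print(*b); print(lug(W,b[3]/1000,.061))"
```

```text
time_s: 30.18
position: [0.5395, -0.2743, 0.1916]
tcp_rot: [[0.675, 0.738, 0.0], [0.738, -0.675, -0.0], [0.0, 0.0, -1.0]]
force: [0.3, 0.3, -0.1]
opening: 0.499
grasp_force: 0.0
time_s: 30.85
position: [0.5158, -0.3542, 0.1912]
tcp_rot: [[0.673, 0.739, -0.0], [0.739, -0.673, 0.001], [0.0, -0.001, -1.0]]
force: [-0.6, -0.0, -0.0]
opening: 0.5
grasp_force: 0.0
t 30.85 pos [ 0.5158 -0.3542  0.1912] yaw -42.32 F [-0.6 -0.  -0. ] M [ 0.04  0.08 -0.04] op 43.5 j6 -2
1191 [286. 230.] [ 0.519  -0.3586  0.0934] [ 518.3 -359.4] [27.8 21.9] 48.2
(49.4, 70, 70)
```

```bash
python3 -m handwheel '[[0.0022,-0.0045,-0.02,0,0,0.0096],[0.0022,-0.0045,-0.05,0,0,0.0096],[0.0022,-0.0045,-0.08,0,0,0.0096],[0.0022,-0.0045,-0.095,0,0,0.0096],[0.0022,-0.0045,-0.101,0,0,0.0096],[0.0022,-0.0045,-0.101,0,0,0.0096],[0.0022,-0.0045,-0.101,0,0,0.0096],[0.0022,-0.0045,-0.101,0,0,0.0096]]' 0
python3 -m handwheel '[[0,0,0,0,0,0],[0,0,0,0,0,0],[0,0,0,0,0,0],[0,0,0,0,0,0],[0,0,0,0,0,0],[0,0,0,0,0,0],[0,0,0,0,0,0],[0,0,0,0,0,0]]' -1
python3 -m handwheel '[[0,0,0.02,0,0,0],[0,0,0.05,0,0,0],[0,0,0.09,0,0,0],[0,0,0.12,0,0,0],[0,0.03,0.12,0,0,-0.05],[0,0.06,0.12,0,0,-0.1],[0,0.09,0.12,0,0,-0.15],[0,0.12,0.12,0,0,-0.2]]'
python3 -c "
from h import *
st()"
```

```text
time_s: 31.57
position: [0.5187, -0.3608, 0.0917]
tcp_rot: [[0.66, 0.751, 0.002], [0.751, -0.66, -0.002], [-0.0, 0.003, -1.0]]
force: [-0.8, -0.4, 0.5]
opening: 0.501
grasp_force: 0.0
time_s: 32.23
position: [0.5178, -0.3604, 0.0907]
tcp_rot: [[0.66, 0.751, 0.0], [0.751, -0.66, -0.0], [-0.0, 0.001, -1.0]]
force: [-0.7, 0.5, 5.4]
opening: 0.249
grasp_force: 30.0
time_s: 32.9
position: [0.5169, -0.2388, 0.2094]
tcp_rot: [[0.903, 0.429, -0.001], [0.429, -0.903, 0.001], [-0.001, -0.002, -1.0]]
force: [0.7, 0.4, -1.6]
opening: 0.252
grasp_force: 30.0
t 32.9 pos [ 0.5169 -0.2388  0.2094] yaw -64.58 F [ 0.7  0.4 -1.6] M [-0.    0.07 -0.01] op 21.9 j6 29
```

```bash
python3 -m handwheel '[[0,0.03,0,0,0,-0.05],[0,0.07,0,0,0,-0.1],[0.005,0.11,0,0,0,-0.105],[0.01,0.15,0,0,0,-0.105],[0.0118,0.185,0,0,0,-0.105],[0.0118,0.21,0,0,0,-0.105],[0.0118,0.2205,0,0,0,-0.105],[0.0118,0.2205,0,0,0,-0.105]]'
python3 -c "
from h import *
st();held()
p,d,K,M=grab('wrist');W=cloud(d,K,M);x,y,z=W[...,0],W[...,1],W[...,2]
for b in blobs(W,(z>.085)&(z<.1)&(x>.5)&(x<.7)&(y>-.1),100):print(*b)"
```

```text
time_s: 33.57
position: [0.5285, -0.0172, 0.2094]
tcp_rot: [[0.971, 0.241, -0.002], [0.241, -0.971, 0.001], [-0.002, -0.001, -1.0]]
force: [0.7, -0.1, -2.3]
opening: 0.252
grasp_force: 30.0
t 33.5667 pos [ 0.5285 -0.0172  0.2094] yaw -76.06 F [ 0.7 -0.1 -2.3] M [-0.02  0.12 -0.06] op 22.0 j6 62
n 697 z 29.1 lug xmax [24.7 24.8 24.8 24.8] lug y [-3.8  0.2  3.7] edge x at y-10,-8,8,10 [14.2 15.8 15.4 14.4] expect 13.7 15 15 13.7
1605 [195.  37.] [0.6405 0.0662 0.0934] [640.7  66.9] [28.1 22.1] 9.0
1346 [330.  94.] [ 0.6269 -0.0317  0.0934] [627.1 -32.1] [22.1 28.1] 74.8
1225 [153. 172.] [0.5434 0.08   0.0933] [542.6  81.3] [22.9 28.1] 89.7
```

```bash
python3 -m handwheel '[[-0.0004,-0.0006,-0.01,0,0,-0.004],[-0.0004,-0.0006,-0.03,0,0,-0.004],[-0.0004,-0.0006,-0.05,0,0,-0.004],[-0.0004,-0.0006,-0.066,0,0,-0.004],[-0.0004,-0.0006,-0.066,0,0,-0.004],[-0.0004,-0.0006,-0.066,0,0,-0.004],[-0.0004,-0.0006,-0.066,0,0,-0.004],[-0.0004,-0.0006,-0.066,0,0,-0.004]]'
python3 -m handwheel '[[0,0,-0.004,0,0,0],[0,0,-0.008,0,0,0],[0,0,-0.012,0,0,0],[0,0,-0.016,0,0,0],[0,0,-0.02,0,0,0],[0,0,-0.024,0,0,0],[0,0,-0.028,0,0,0],[0,0,-0.028,0,0,0]]'
python3 -c "
from h import *
st()"
```

```text
time_s: 34.33
position: [0.53, -0.0212, 0.145]
tcp_rot: [[0.974, 0.229, 0.002], [0.229, -0.974, -0.001], [0.002, 0.001, -1.0]]
force: [0.2, -0.9, -2.5]
opening: 0.247
grasp_force: 30.0
time_s: 35.0
position: [0.5281, -0.0195, 0.1149]
tcp_rot: [[0.973, 0.229, -0.002], [0.229, -0.973, 0.002], [-0.002, -0.002, -1.0]]
force: [0.1, 4.3, -4.2]
opening: 0.251
grasp_force: 30.0
t 35.0 pos [ 0.5281 -0.0195  0.1149] yaw -76.74 F [ 0.1  4.3 -4.2] M [0.84 0.18 0.07] op 21.8 j6 62
```

```bash
python3 -m handwheel '[[0,0.001,0,0,0,0],[0,0.002,-0.001,0,0,0],[0,0.002,-0.005,0,0,0],[0,0.002,-0.01,0,0,0],[0,0.002,-0.015,0,0,0],[0,0.002,-0.02,0,0,0],[0,0.002,-0.0244,0,0,0],[0,0.002,-0.0244,0,0,0]]'
python3 -c "
from h import *
st()"
```

```text
time_s: 35.67
position: [0.5288, -0.0184, 0.0909]
tcp_rot: [[0.973, 0.23, -0.001], [0.23, -0.973, 0.0], [-0.001, -0.0, -1.0]]
force: [-1.2, 1.1, -4.4]
opening: 0.248
grasp_force: 30.0
t 35.6667 pos [ 0.5288 -0.0184  0.0909] yaw -76.73 F [-1.2  1.1 -4.4] M [ 0.22  0.39 -0.  ] op 21.6 j6 63
```

Seated to within a millimetre. Now I release, back off and check everything.

```bash
python3 -m handwheel '[[0,0,0,0,0,0],[0,0,0,0,0,0],[0,0,0,0,0,0],[0,0,0.02,0,0,0],[0,0,0.05,0,0,0],[0,0,0.09,0,0,0],[0,0,0.12,0,0,0],[0,-0.03,0.14,0,0,0]]' 0
python3 -m handwheel '[[0,-0.03,0,0,0,0],[0,-0.06,0,0,0,0],[0,-0.08,0,0,0,0],[0,-0.08,0,0,0,0],[0,-0.08,0,0,0,0],[0,-0.08,0,0,0,0],[0,-0.08,0,0,0,0],[0,-0.08,0,0,0,0]]'
python3 -c "
from h import *
st()
for n in('wrist','scene','side'):
  p,d,K,M=grab(n,'end_'+n+'.png');W=cloud(d,K,M);x,y,z=W[...,0],W[...,1],W[...,2];print(n)
  for b in blobs(W,(z>.085)&(z<.1)&(x>.4)&(x<.7)&(y>-.1)&(y<.15),10):print(*b)
  m=(z>.03)&(z<.048)&(y>.2)&(y<.45)&(x>.35)&(x<.65)
  if m.sum()>50:print('tray',cv2.minAreaRect((W[m][:,:2]*1000).astype(np.float32)))
  for b in blobs(W,(z>.062)&(z<.1)&(x>.4)&(x<.63)&(y>.2)&(y<.42),8):print('in tray',*b)
a=cv2.imread('pics/end_scene.png')[120:290,130:430];b=cv2.imread('pics/end_side.png')[130:300,160:460]
cv2.imwrite('pics/end.png',cv2.resize(np.vstack([a,b]),None,fx=1.75,fy=1.75))"
```

```text
time_s: 36.33
position: [0.5303, -0.0455, 0.2356]
tcp_rot: [[0.972, 0.234, 0.006], [0.234, -0.972, 0.0], [0.006, 0.001, -1.0]]
force: [0.3, -0.4, -0.1]
opening: 0.497
grasp_force: 0.0
time_s: 37.0
position: [0.529, -0.1271, 0.2317]
tcp_rot: [[0.973, 0.231, -0.0], [0.231, -0.973, 0.0], [-0.0, -0.0, -1.0]]
force: [1.0, -0.9, -0.1]
opening: 0.498
grasp_force: 0.0
t 37.0 pos [ 0.529  -0.1271  0.2317] yaw -76.64 F [ 1.  -0.9 -0.1] M [0.04 0.06 0.02] op 43.3 j6 51
wrist
1100 [55. 15.] [0.636  0.0634 0.0931] [637.  66.] [21.3 23.6] 11.3
1275 [186.  62.] [ 0.627  -0.0334  0.0933] [627.1 -32.3] [22.4 28. ] 75.1
1240 [ 27. 138.] [0.5432 0.0783 0.0932] [542.4  80.8] [23.  28.2] 88.9
1018 [150. 183.] [ 0.5306 -0.0197  0.0934] [529.7 -18.8] [27.6 22.1] 12.7
scene
54 [275. 194.] [ 0.5318 -0.0174  0.0912] [531.9 -17.4] [29.3 22.1] 21.0
59 [303. 207.] [0.5457 0.0811 0.091 ] [544.5  80.9] [21.2 31.8] 88.7
62 [258. 215.] [ 0.6301 -0.0315  0.0914] [628.9 -31.9] [22.3 29.6] 74.7
67 [286. 229.] [0.6429 0.0673 0.0907] [642.2  67. ] [31.9 21.7] 8.9
tray ((502.87884521484375, 320.3424377441406), (205.22789001464844, 165.46185302734375), 8.044588088989258)
in tray 44 [383. 216.] [0.4673 0.3143 0.072 ] [464.9 314.3] [17.9 19.1] 65.0
in tray 42 [367. 221.] [0.5075 0.2747 0.0722] [504.6 274.7] [22.1 19.1] 36.6
in tray 47 [376. 236.] [0.5494 0.3156 0.073 ] [547.  315.2] [22.8 17.9] 17.5
side
58 [262. 199.] [0.5409 0.079  0.0918] [541.6  79.2] [29.1 28.5] 0.3
64 [275. 220.] [ 0.5291 -0.0217  0.0921] [528.6 -19.5] [30.  25.3] 10.9
tray ((500.96478271484375, 319.25103759765625), (206.7055206298828, 175.32077026367188), 7.6505446434021)
in tray 37 [227. 161.] [0.5438 0.3109 0.0732] [547.3 314.7] [27.4 21. ] 35.4
in tray 33 [207. 171.] [0.4618 0.3104 0.0741] [461.9 312.8] [28.7 19. ] 78.1
in tray 39 [222. 173.] [0.5002 0.2702 0.0734] [501.7 270.5] [20.  19.9] 82.8
```

View pics/end.png

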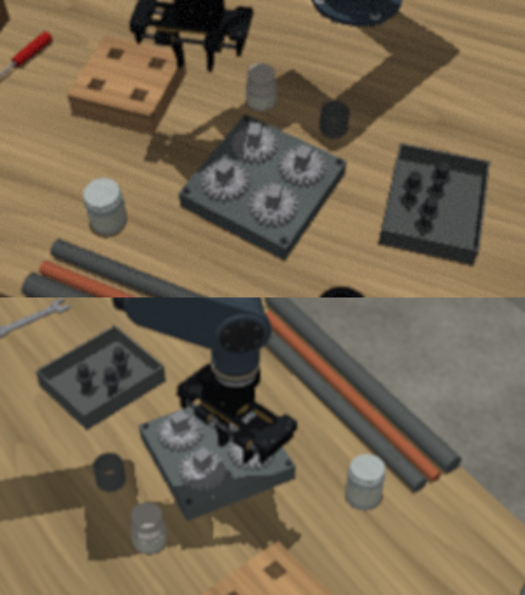

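All four gears hold flat-headed shafts at the same height of 0.093 m. The three worn shafts stand in the tray (top view, about (410–440,180–220)), and the rack is empty.

```bash
python3 -c "
from rig import bot
print(bot.hand_in())"
```

```text
the job is handed in; nothing more can be done
None
```

I handed the job in at about 37 s. The last camera check showed the three new shafts seated flush, the three worn shafts in the scrap tray and the good shaft untouched. The hand-in gave no verdict.

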